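# Put the balance weights back in their graded block

## Robot

A 6-joint arm with a two-finger parallel gripper is mounted at the origin on a cart in front of the work surface, level with it; the furniture and walls round the work are solid. World frame = base frame: x ahead of the robot, y to its left, z up, the work surface at z = 0. Lengths are in m, angles in rad, forces in N, time in s.
With the tool pointing down it reaches from about 0.325 to 0.85 m from the base axis. Payload 4.4 kg.
Tool frame: the origin (TCP) lies midway between the tips of the shut fingers; the grasp point (between the pads) lies 19 mm behind it; z points along the fingers, y is the direction in which the jaws open and shut (so a half turn about z gives the same grasp; the last joint's range is limited). The gripper opens to 94 mm and grips with 3 to 60 N. Pads are 16 mm wide; open, the fingers measure 119 mm over their backs; the gripper's body (75 mm by 177 mm) begins 78 mm behind the grasp point.
Start: joints at [1.141, 0.207, 1.542, -0, 1.393, -0.15], TCP at [0.159, 0.553, 0.205] pointing down, gripper open.
Joint ranges: [-2.73, 2.73], [-0.86, 2.22], [0.23, 2.46], [-1.11, 4.25], [0.08, 2.63], [-2.82, 2.82]. Speed limits (rad/s): [2.79, 2.79, 3.14, 3.14, 3.14, 3.14].

## Interface

Orientations are given as a rotation vector (axis times angle).
In Python, from rig import readout, optics, workorder gives the robot as it stands.
- The arm moves only by the tool step_arm, never from a script. Its argument "commands" is a list of rows, each a list of 3 entries, a list of its own where there are three numbers: the shift along the world's x, y, z in mm, then the turn, a rotation vector about the world's x, y, z in rad, then the finger opening in mm, from 0 to 94. In form: [[[tx, ty, tz], [wx, wy, wz], gripper], ...]. A call has 1 to 10 rows; each row shifts and turns the commanded pose from where the row before left it; what a row does not reach is not made up. A row lasts 1/10 s, in which the tool goes at most 50 mm and 8.59 degrees, less where a joint would pass 70% of its speed; a pose out of reach is approached as far as the arm can. A call is refused whole if a number of a shift passes 50 or a number of a turn 0.15, either way. A call with a gripper value outside its range is refused whole. The fingers move at their own pace and stop on an object; "squeeze" is the grip in N (left out, the last holds). Time passes only in rows, so rows that do not move let the fingers close. It gives the time, the measured TCP pose, the force and the opening at its end, in the units of the state.
- readout.observe(): the state, without advancing time (a new reading comes with each control period).
- optics.snapshot(name): name is "scene" or "top"; returns (picture, depth): 400x640x3 uint8, blue, green, red; 400x640 float32, m along the optical axis (not along the pixel's ray), 0 where there is no reading.
- optics.get_calibration(name): a dict with "fx", "fy", "cx", "cy" (pixels), "origin" and "orientation" of the camera in the world. Camera axes: x right, y down, z forward; pixel columns grow to the right and rows downward; lengths in m; the calibration is good to about 2 mm. A picture is of the moment at which its call begins. get_calibration takes no time and is no camera call.
- workorder.finish_job(): hands the job in, once; it reports no verdict.
The state is a dict: "clock": time; "q": joint angles; "dq": joint speeds; "joint_torque": joint torques, N m; "tool_pos": TCP position; "tool_rot": TCP orientation; "wrist_force": force on the tool from outside, world axes, zero at the start; "moment": the same for the moment, N m; "opening": finger opening in m.
Only numpy, scipy, OpenCV 4.12 (cv2) and the standard library are available. Lean on these libraries where they do the work, as an engineer would, in place of code of your own. Each camera call takes 0.05 s, during which the arm holds its last target. There are 200 camera calls.

## Task

The balance check is finished: put the four steel weights, the one on the balance pan included, back into the wooden weight block in order of size, each upright and fully down in the well made for it. Set each one down in its well rather than dropping it, and leave the beaker and the forceps where they are.

Things in the scene. Friction and masses are not known exactly. Their poses are not given: they have to be found in the camera images.
- weight_1_center (a point): The largest of four upright stainless steel knob weights: a cylinder 46 mm in diameter, 46 mm high, then a neck and a knob 24 mm in diameter from 50 to 70 mm above the base; about 550 g. It stands on the balance's steel pan, 58 mm above the worktop. The point is on the axis half-way up (35 mm above the base), z up. Best held by the knob: in the well the lowest 10 mm are inside the block.
- weight_2_center (a point): The second largest of four upright stainless steel knob weights: a cylinder 34 mm in diameter, 33 mm high, then a neck and a knob 19 mm in diameter from 37 to 53 mm above the base; about 220 g. It stands on the worktop. The point is on the axis half-way up (26.5 mm above the base), z up. Best held by the knob: in the well the lowest 10 mm are inside the block.
- weight_3_center (a point): The second smallest of four upright stainless steel knob weights: a cylinder 25 mm in diameter, 24 mm high, then a neck and a knob 15 mm in diameter from 27 to 41 mm above the base; about 100 g. It stands on the worktop. The point is on the axis half-way up (20.5 mm above the base), z up. Best held by the knob: in the well the lowest 10 mm are inside the block.
- weight_4_center (a point): The smallest of four upright stainless steel knob weights: a cylinder 18 mm in diameter, 17 mm high, then a neck and a knob 13 mm in diameter from 20 to 32 mm above the base; about 45 g. It stands on the worktop. The point is on the axis half-way up (16 mm above the base), z up. Best held by the knob: in the well the lowest 10 mm are inside the block.
- well_1 (a point): The largest of four round wells in the wooden block (201 x 70 x 18 mm, fixed, flat, at any angle): 52 mm in diameter (6 mm wider than its weight), 10 mm deep, 3 mm bevel at the mouth. The point is the centre of its grey felt floor, 8 mm above the worktop; z up, x across the row of wells, y along the row toward the largest well.
- well_2 (a point): The second largest of four round wells in the wooden block (201 x 70 x 18 mm, fixed, flat, at any angle): 40 mm in diameter (6 mm wider than its weight), 10 mm deep, 3 mm bevel at the mouth. The point is the centre of its grey felt floor, 8 mm above the worktop; z up, x across the row of wells, y along the row toward the largest well.
- well_3 (a point): The second smallest of four round wells in the wooden block (201 x 70 x 18 mm, fixed, flat, at any angle): 31 mm in diameter (6 mm wider than its weight), 10 mm deep, 3 mm bevel at the mouth. The point is the centre of its grey felt floor, 8 mm above the worktop; z up, x across the row of wells, y along the row toward the largest well.
- well_4 (a point): The smallest of four round wells in the wooden block (201 x 70 x 18 mm, fixed, flat, at any angle): 24 mm in diameter (6 mm wider than its weight), 10 mm deep, 3 mm bevel at the mouth. The point is the centre of its grey felt floor, 8 mm above the worktop; z up, x across the row of wells, y along the row toward the largest well.
- beaker: Bystander: small empty glass beaker, 61 mm in diameter, 70 mm high, standing on the worktop behind the work. Origin at the centre of its underside.
- forceps: Bystander: thin steel forceps, 135 x 16 x 9 mm, lying flat on the worktop at the right. Origin at the centre of its underside, y along its length.
Mind the look-alikes: they are no part of the job. Leave any turquoise look-alike of the part that bears weight_1_center alone.

How it is judged:
At the end, for the whole second after the job is handed in: Each weight is in the well of its own size, its axis within 8 mm of the well's centre, its base within 4 mm of the well's floor, tilted less than 0.12 rad, released and at rest (horizontal distance between weight_1_center and well_1 below 0.008 m and z of weight_1_center in the frame of well_1 below 0.039 m and angle between each of weight_1_center, weight_2_center, weight_3_center, weight_4_center's own z axis and vertical below 0.12 rad and contact force between each of weight_1, weight_2, weight_3, weight_4 and the fingers below 0.05 N and linear speed of each of weight_1, weight_2, weight_3, weight_4 below 0.02 m/s and horizontal distance between weight_2_center and well_2 below 0.008 m and z of weight_2_center in the frame of well_2 below 0.0305 m and horizontal distance between weight_3_center and well_3 below 0.008 m and z of weight_3_center in the frame of well_3 below 0.0245 m and horizontal distance between weight_4_center and well_4 below 0.008 m and z of weight_4_center in the frame of well_4 below 0.02 m); the robot touches nothing.
It fails at once if a weight is dropped into its well from a height instead of being set down ((horizontal distance between weight_1_center and well_1 below 0.015 m and z of weight_1_center in the frame of well_1 below 0.055 m and linear speed of weight_1 above 0.6 m/s) or (horizontal distance between weight_2_center and well_2 below 0.015 m and z of weight_2_center in the frame of well_2 below 0.0465 m and linear speed of weight_2 above 0.6 m/s) or (horizontal distance between weight_3_center and well_3 below 0.015 m and z of weight_3_center in the frame of well_3 below 0.0405 m and linear speed of weight_3 above 0.6 m/s) or (horizontal distance between weight_4_center and well_4 below 0.015 m and z of weight_4_center in the frame of well_4 below 0.036 m and linear speed of weight_4 above 0.6 m/s)).
It fails at once if the beaker is pushed more than 30 mm from its place (distance of beaker from where it was at the start of the episode above 0.03 m).
It fails at once if the forceps is pushed more than 30 mm from its place (distance of forceps from where it was at the start of the episode above 0.03 m).
It also fails if it takes over 88 s, if anything falls off the work surface, if the arm or the gripper's body presses on something with over 40 N, if the wrist force passes 120 N, or if a joint passes its speed limit or range.

## Working session

There is one attempt and no reset: what is moved stays moved. The work goes in short steps, Python scripts to look and compute and a tool call to move; the robot and the scene stay as the last step left them, time stands still between calls to the robot, and variables do not carry over. Pictures are saved under pics/ and viewed, about 12 in all and at most 16, crops included, and the job is handed in when it is done.

Besides the shell and the picture viewer there is one more tool, called as a command line: name --argument value ..., lists and objects as JSON in quotes. step_arm: Moves the arm, as the interface text tells. Its arguments: {"type":"object","properties":{"commands":{"type":"array"},"squeeze":{"type":"number"}},"required":["commands"]}

```bash
mkdir -p pics; ls
cat > h.py <<'E'
import numpy as np, cv2
from rig import readout, optics, workorder
from scipy.spatial.transform import Rotation as R
def cal(n):
    c=optics.get_calibration(n); o=np.array(c["orientation"],float)
    M=o if o.shape==(3,3) else (R.from_rotvec(o).as_matrix() if o.size==3 else R.from_quat(o).as_matrix())
    return c,M,np.array(c["origin"])
def cloud(n,d):
    c,M,o=cal(n); v,u=np.mgrid[:d.shape[0],:d.shape[1]]
    P=np.stack([(u-c["cx"])/c["fx"]*d,(v-c["cy"])/c["fy"]*d,d],-1)
    return P@M.T+o
def atz(n,u,v,z):
    c,M,o=cal(n); r=M@np.array([(u-c["cx"])/c["fx"],(v-c["cy"])/c["fy"],1]); return o+r*(z-o[2])/r[2]
E
python3 - <<'E'
from h import *
for n in("scene","top"):
    print(optics.get_calibration(n))
    b,d=optics.snapshot(n); cv2.imwrite(f"pics/{n}0.png",b); np.savez(f"{n}0.npz",b=b,d=d)
print(readout.observe())
E
```

```text
pics
{'fx': 373.9458279001886, 'fy': 373.9458279001886, 'cx': 319.07619281773475, 'cy': 200.36783852782023, 'origin': array([-0.12375495,  0.11643051,  0.67604464]), 'orientation': array([-1.46650216,  1.92081902, -0.98155953])}
{'fx': 461.3138395725475, 'fy': 461.3138395725475, 'cx': 317.81973083659994, 'cy': 193.1196495719382, 'origin': array([ 0.27859446, -0.07643902,  1.5665135 ]), 'orientation': array([-1.96249345,  2.24438702, -0.26638538])}
{'clock': 0.1, 'q': array([ 1.14052498e+00,  2.07356532e-01,  1.54276920e+00,  9.53690320e-07,
        1.39351659e+00, -1.50524039e-01]), 'dq': array([-0.00081316, -0.00064217, -0.00305991,  0.00037309,  0.00048429,
       -0.00135743]), 'joint_torque': array([-4.74363442e-04, -3.71863067e+01, -2.82294416e+01,  6.99997251e-02,
        3.10898898e-02, -5.00460806e-05]), 'tool_pos': array([0.15848568, 0.5519799 , 0.20441446]), 'tool_rot': array([-4.37912687e-01, -3.11032708e+00,  3.08380547e-03]), 'wrist_force': array([-0.22716897,  0.56563982,  0.07984961]), 'moment': array([ 0.03648145,  0.01977616, -0.03407964]), 'opening': 0.09427422502645338}
```

View pics/scene0.png

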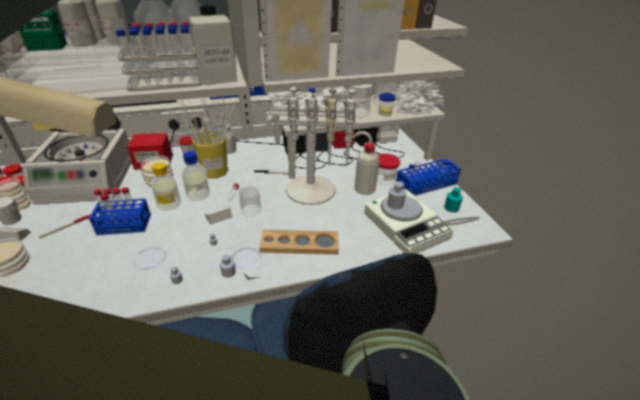

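View pics/top0.png

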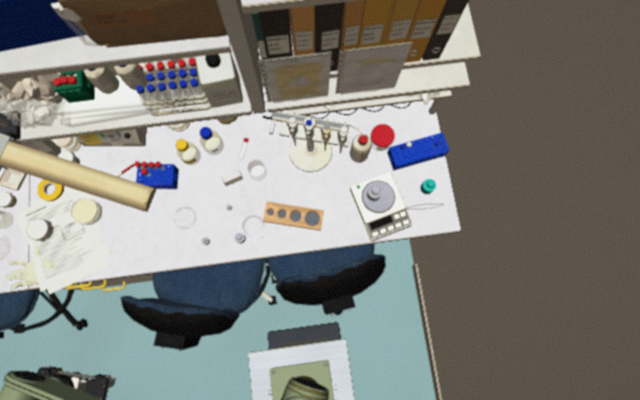

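The scene picture shows:
- weight_1 on the pan at scene (397,195). The turquoise look-alike at (454,200) is to be left alone.
- weight_2 at (228,266), weight_3 at (176,275) and weight_4 at (213,239).
- The block at (300,242), with its largest well on the right.
- The beaker at (250,200) and the forceps at (460,219).

Next I'll measure these and make enlarged crops.

Run:
```python
from h import *
z=np.load("top0.npz"); P=cloud("top",z["d"]); s=np.load("scene0.npz"); Q=cloud("scene",s["d"])
for nm,(u,v) in dict(w1=(377,195),w2=(240,238),w3=(206,241),w4=(229,208),L1=(312,218),L2=(296,216),L3=(282,214),L4=(270,212),beak=(257,170),tq=(428,186),table=(200,180),tableb=(340,230)).items():
    print(nm,P[v,u].round(3),"z0:",atz("top",u,v,0.02).round(3))
for nm,(u,v) in dict(w1=(397,188),w2=(228,260),w3=(176,270),w4=(213,237),L1=(325,241),L4=(267,239),t=(300,270)).items(): print("S",nm,Q[v,u].round(3))
a=cv2.resize(z["b"][150:260,190:450],None,fx=3,fy=3,interpolation=cv2.INTER_CUBIC)
c=cv2.resize(s["b"][170:290,150:480],None,fx=2.36,fy=2.36,interpolation=cv2.INTER_CUBIC)
cv2.imwrite("pics/crop0.png",np.vstack([cv2.resize(a,(778,300)),c[:, :778]]) if c.shape[1]>=778 else a)
```

```text
w1 [ 0.587 -0.32   0.109] z0: [ 0.605 -0.334  0.02 ]
w2 [0.516 0.143 0.047] z0: [0.52  0.147 0.02 ]
w3 [0.525 0.26  0.024] z0: [0.525 0.261 0.02 ]
w4 [0.627 0.174 0.023] z0: [0.628 0.174 0.02 ]
L1 [ 0.556 -0.102  0.015] z0: [ 0.556 -0.102  0.02 ]
L2 [ 0.572 -0.049  0.009] z0: [ 0.57  -0.049  0.02 ]
L3 [ 0.586 -0.002  0.006] z0: [ 0.583 -0.003  0.02 ]
L4 [0.598 0.038 0.006] z0: [0.595 0.037 0.02 ]
beak [ 0.757  0.068 -0.005] z0: [0.749 0.066 0.02 ]
tq [ 0.605 -0.504  0.059] z0: [ 0.614 -0.515  0.02 ]
table [ 0.746  0.269 -0.   ] z0: [0.74  0.265 0.02 ]
tableb [ 0.505 -0.192  0.001] z0: [ 0.502 -0.191  0.02 ]
S w1 [ 0.595 -0.312  0.118]
S w2 [0.513 0.14  0.05 ]
S w3 [0.523 0.257 0.038]
S w4 [0.627 0.171 0.028]
S L1 [ 0.56  -0.107  0.008]
S L4 [0.608 0.037 0.007]
S t [ 0.487 -0.022 -0.001]
```

View pics/crop0.png

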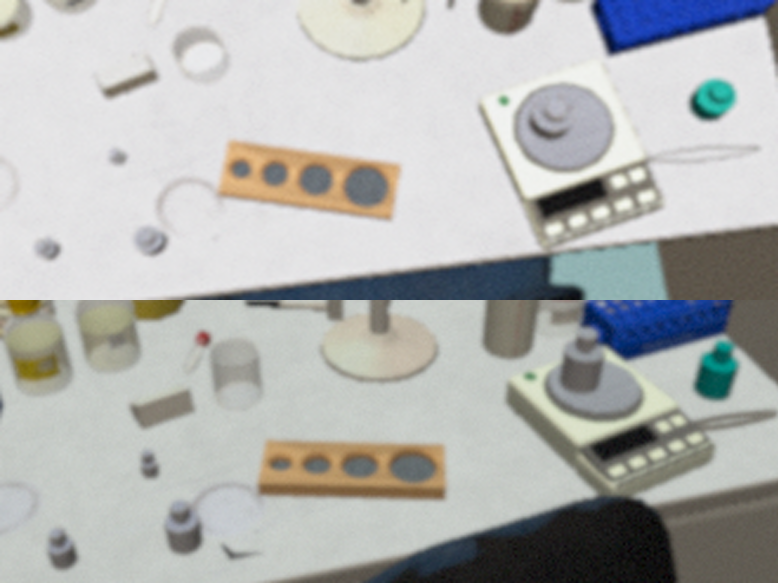

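weight_1 is confirmed: a steel-grey weight on the pan in both views (top row (552,118), bottom row (583,365)). The turquoise one stands off the balance. Next I'll fit precise positions using silhouettes.

```bash
cat > fit.py <<'E'
from h import *
from scipy.optimize import minimize
D={1:(46,46,24,50,70),2:(34,33,19,37,53),3:(25,24,15,27,41),4:(18,17,13,20,32)}
def proj(n,X):
    c,M,o=cal(n); p=(X-o)@M
    return np.c_[p[:,0]/p[:,2]*c["fx"]+c["cx"],p[:,1]/p[:,2]*c["fy"]+c["cy"]]
def hullmask(n,Xs,box,k=8):
    u0,v0,w,h=box; m=np.zeros((h*k,w*k),np.uint8)
    for X in Xs:
        p=(proj(n,X)-[u0,v0]+.5)*k-.5
        cv2.fillConvexPoly(m,cv2.convexHull(np.round(p*16).astype(np.int32)),1,shift=4)
    return cv2.resize(m.astype(np.float32),(w,h),interpolation=cv2.INTER_AREA)
t=np.linspace(0,2*np.pi,40)
def cyl(x,y,d,z0,z1): return np.vstack([np.c_[x+d/2*np.cos(t),y+d/2*np.sin(t),t*0+z] for z in(z0,z1)])
def weight(i,x,y,zb):
    a,b,c,e,f=np.array(D[i])/1e3
    return [cyl(x,y,a,zb,zb+b),cyl(x,y,c,zb+b*.9,zb+f)]
def soft(img,box,bgring=3):
    u,v,w,h=box; g=img[v:v+h,u:u+w].astype(float)
    return g
def fit(n,img,X0,model):
    # appearance fit: inside vs outside mean colours explain the crop best
    c=proj(n,np.vstack(model(X0))); lo=(c.min(0)-6).astype(int); hi=(c.max(0)+6).astype(int)
    box=(lo[0],lo[1],*(hi-lo)); g=img[box[1]:hi[1],box[0]:hi[0]].reshape(-1,3).astype(float)
    def cost(X):
        m=hullmask(n,model(X),box).ravel(); A=np.c_[m,1-m]
        r=g-A@np.linalg.lstsq(A,g,rcond=None)[0]
        return np.minimum(np.abs(r),60).mean()
    s=np.array([np.r_[np.zeros(len(X0))]]+[np.eye(len(X0))[i]*(.006 if i<2 else .03) for i in range(len(X0))])
    r=minimize(cost,X0,method="Nelder-Mead",options=dict(initial_simplex=np.array(X0)+s-s.mean(0),xatol=2e-4,fatol=1e-3))
    return r.x,r.fun
E
python3 - <<'E'
from fit import *
im={n:np.load(n+"0.npz")["b"] for n in("top","scene")}
W={1:(.595,-.318,.058),2:(.514,.141,0),3:(.524,.258,0),4:(.627,.172,0)}
for i,(x,y,zb) in W.items():
    for n in im: print(i,n,*[np.round(a,4) for a in fit(n,im[n],[x,y],lambda X:weight(i,X[0],X[1],zb))])
def box(X):
    c,s=np.cos(X[2]),np.sin(X[2]); q=np.array([[a*.1005,b*.035] for a in(-1,1) for b in(-1,1)])@np.array([[c,s],[-s,c]])+X[:2]
    return [np.vstack([np.c_[q,np.full(4,z)] for z in(0,.018)])]
for n in im:
    hsv=cv2.cvtColor(im[n],cv2.COLOR_BGR2HSV); m=((hsv[...,1]>90)&(hsv[...,0]>5)&(hsv[...,0]<25)).astype(np.uint8)
    k,l,st,ce=cv2.connectedComponentsWithStats(m); c0=proj(n,np.array([[.575,-.035,.015]]))[0]
    j=min([j for j in range(1,k) if st[j,4]>150],key=lambda j:np.hypot(*(ce[j]-c0))); b=(l==j).astype(np.uint8)
    cs,_=cv2.findContours(b,cv2.RETR_EXTERNAL,cv2.CHAIN_APPROX_NONE); f=cv2.drawContours(b*0,cs,-1,1,-1)
    X,e=fit(n,np.repeat(f[...,None]*50,3,2),[.575,-.035,np.arctan2(.14,-.042)],box)
    print(n,"block",X.round(4),e,f.sum())
    ax=np.array([np.cos(X[2]),np.sin(X[2])])
    k,l,st,ce=cv2.connectedComponentsWithStats(f&(1-b))
    for j in range(1,k):
        if st[j,4]>8:
            p=atz(n,*ce[j],.014)[:2]; print("  well",st[j,4],p.round(4),"along,across",((p-X[:2])@ax).round(4),((p-X[:2])@[-ax[1],ax[0]]).round(4))
d=np.load("top0.npz"); P=cloud("top",d["d"])
E
```

```text
1 top [ 0.6107 -0.3509] 15.9696
1 scene [ 0.6029 -0.3198] 29.1622
2 top [0.5204 0.1471] 5.1636
2 scene [0.5213 0.1445] 11.1917
3 top [0.5267 0.2641] 3.6704
3 scene [0.5265 0.2614] 7.7039
4 top [0.6327 0.1756] 2.7315
4 scene [0.632  0.1731] 5.1748
top block [ 0.5761 -0.0416  1.2891] 4.02999890953925 1058
  well 34 [0.5964 0.0362] along,across 0.0804 0.0022
  well 61 [ 0.5847 -0.001 ] along,across 0.0414 0.003
  well 105 [ 0.5714 -0.0465] along,across -0.006 0.0031
  well 179 [ 0.5552 -0.1018] along,across -0.0636 0.0033
scene block [ 0.5781 -0.0438  1.2753] 3.7231194935947873 1606
  well 197 [ 0.5534 -0.1035] along,across -0.0643 0.0063
  well 63 [ 0.5843 -0.0035] along,across 0.0403 0.0059
  well 112 [ 0.5699 -0.0482] along,across -0.0066 0.0066
  well 33 [0.5949 0.0349] along,across 0.0801 0.0069
```

```bash
cat >> fit.py <<'E'
L=[-.0648,-.0068,.0407,.0802]
L0=[-.0655,-.0075,.040,.0795]; RAD=[.026,.020,.0155,.012]
def blockfit(n,img,X0):
    def rect(X,z):
        c,s=np.cos(X[2]),np.sin(X[2]); q=np.array([[-.1005,-.035],[-.1005,.035],[.1005,.035],[.1005,-.035]])@np.array([[c,s],[-s,c]])+X[:2]
        return np.c_[q,np.full(4,z)]
    full=lambda X:[np.vstack([rect(X,0),rect(X,.018)])]
    c=proj(n,full(X0)[0]); lo=(c.min(0)-6).astype(int); hi=(c.max(0)+6).astype(int); bx=(lo[0],lo[1],*(hi-lo))
    g=img[lo[1]:hi[1],lo[0]:hi[0]].reshape(-1,3).astype(float)
    def cost(X):
        F=hullmask(n,full(X),bx); T=hullmask(n,[rect(X,.018)],bx); Wm=np.zeros_like(T)
        for a,r in zip(L0,RAD):
            p=X[:2]+(a+X[3])*np.array([np.cos(X[2]),np.sin(X[2])])
            m=[hullmask(n,[cyl(*p,2*r,z,z)],bx) for z in(.008,.015)]
            Wm+=np.minimum(*m)
        A=np.stack([1-F,F-T,T-Wm,Wm],-1).reshape(-1,4); A=cv2.GaussianBlur(A.reshape(*T.shape,4),(0,0),.7).reshape(-1,4)
        return np.minimum(abs(g-A@np.linalg.lstsq(A,g,rcond=None)[0]),60).mean()
    s=np.vstack([np.zeros(4),np.diag([.006,.006,.03,.003])])
    r=minimize(cost,X0,method="Nelder-Mead",options=dict(initial_simplex=np.array(X0)+s,xatol=1e-4,fatol=1e-3))
    return r.x,r.fun
def dfit(n,d,X0,i,zb,cut):
    Z=cloud(n,d)[...,2]; m=((Z>zb+cut)&(d>0)).astype(np.uint8)
    a,b,c,e,f=np.array(D[i])/1e3
    return fit(n,np.repeat(m[...,None]*50,3,2),X0,lambda X:[cyl(X[0],X[1],a,zb+cut,zb+b),cyl(X[0],X[1],c,zb+b*.9,zb+f)])
E
python3 - <<'E'
from fit import *
S={n:np.load(n+"0.npz") for n in("top","scene")}
for n in S:
    X,e=blockfit(n,S[n]["b"],[.575,-.043,1.282,.0]); print(n,X.round(4),round(e,2))
    for a in L0: print("   ",(X[:2]+(a+X[3])*np.array([np.cos(X[2]),np.sin(X[2])])).round(4))
    for i,x,y,zb in((1,.597,-.318,.058),(2,.52,.145,0),(3,.526,.262,0),(4,.632,.174,0)): print(i,*dfit(n,S[n]["d"],[x,y],i,zb,.012 if i<4 else .008))
    P=cloud(n,S[n]["d"]); q=P[(abs(P[...,0]-.597)<.04)&(abs(P[...,1]+.318)<.04)]
    for lo,hi in((.118,.14),(.095,.112)): k=q[(q[:,2]>lo)&(q[:,2]<hi)]; print("w1 z",lo,len(k),k.mean(0).round(4))
E
```

```text
top [ 5.7490e-01 -3.9000e-02  1.2818e+00  8.0000e-04] 4.17
    [ 0.5564 -0.101 ]
    [ 0.5729 -0.0454]
    [5.865e-01 1.000e-04]
    [0.5977 0.038 ]
1 [ 0.60069081 -0.31458734] 1.305682413817864
2 [0.52030968 0.14930957] 0.9451265501218787
3 [0.52770024 0.2663225 ] 1.225319436313462
4 [0.63260093 0.17808111] 1.9713190493170551
w1 z 0.118 43 [ 0.5994 -0.3133  0.1273]
w1 z 0.095 112 [ 0.5974 -0.3123  0.1038]Traceback (most recent call last):
  File "<stdin>", line 4, in <module>
  File "fit.py", line 50, in blockfit
    r=minimize(cost,X0,method="Nelder-Mead",options=dict(initial_simplex=np.array(X0)+s,xatol=1e-4,fatol=1e-3))
    res = _minimize_neldermead(fun, x0, args, callback, bounds=bounds,
                               **options)
    fxr = func(xr)
    fx = function(np.copy(x), *(wrapper_args + args))
  File "fit.py", line 45, in cost
    m=[hullmask(n,[cyl(*p,2*r,z,z)],bx) for z in(.008,.015)]
       ~~~~~~~~^^^^^^^^^^^^^^^^^^^^^^^^
  File "fit.py", line 10, in hullmask
    p=(proj(n,X)-[u0,v0]+.5)*k-.5
       ~~~~^^^^^
  File "fit.py", line 5, in proj
    c,M,o=cal(n); p=(X-o)@M
          ~~~^^^
  File "h.py", line 5, in cal
    c=optics.get_calibration(n); o=np.array(c["orientation"],float)
ValueError: time passes only in moves, steps and waits
```

```bash
sed -i 's/^def cal(n)/import functools\n@functools.cache\ndef cal(n)/' h.py
python3 - <<'E'
from fit import *
S={n:np.load(n+"0.npz") for n in("top","scene")}
n="scene"
X,e=blockfit(n,S[n]["b"],[.575,-.043,1.282,.0]); print(n,X.round(4),round(e,2))
for a in L0: print("   ",(X[:2]+(a+X[3])*np.array([np.cos(X[2]),np.sin(X[2])])).round(4))
for i,x,y,zb in((1,.597,-.318,.058),(2,.52,.145,0),(3,.526,.262,0),(4,.632,.174,0)): print(i,*dfit(n,S[n]["d"],[x,y],i,zb,.012 if i<4 else .008))
P=cloud(n,S[n]["d"])
for x,y,lo,hi in((.597,-.318,.118,.14),(.597,-.318,.095,.112),(.52,.147,.045,.06),(.526,.262,.034,.05)):
    q=P[(abs(P[...,0]-x)<.04)&(abs(P[...,1]-y)<.04)]; k=q[(q[:,2]>lo)&(q[:,2]<hi)]; print("z",lo,len(k),k.mean(0).round(4))
print(readout.observe()["clock"])
E
```

```text
scene [ 5.7560e-01 -4.1900e-02  1.2805e+00  3.0000e-04] 5.82
    [ 0.5569 -0.1044]
    [ 0.5735 -0.0488]
    [ 0.5871 -0.0033]
    [0.5984 0.0345]
1 [ 0.60132959 -0.31928955] 2.2798082269372597
2 [0.52036155 0.14414158] 1.5720455236823445
3 [0.52802713 0.2613222 ] 2.482601365421217
4 [0.6330851  0.17280068] 1.5247560184624662
z 0.118 57 [ 0.5979 -0.3172  0.1246]
z 0.095 135 [ 0.5933 -0.3148  0.1024]
z 0.045 50 [0.5186 0.1441 0.0514]
z 0.034 32 [0.5255 0.2607 0.0388]
0.1
```

Both cameras agree to within about 4 mm, with a systematic y offset between them. I'll open the jaws along world x: the cameras agree in x, and a grasp along x won't disturb y. Going above weight_2 first.

step_arm --commands '[[[30,-34,0],[0,0,-0.108],94],[[30,-34,0],[0,0,-0.108],94],[[30,-34,0],[0,0,-0.108],94],[[30,-34,0],[0,0,-0.108],80],[[30,-34,-5],[0,0,-0.108],60],[[30,-34,-5],[0,0,-0.108],50],[[30,-34,-10],[0,0,-0.108],50],[[30,-34,-10],[0,0,-0.108],50],[[30,-34,-10],[0,0,-0.108],50],[[30,-34,-10],[0,0,-0.108],50]]' --squeeze 25

```text
clock: 1.1
tool_pos: [0.4594, 0.211, 0.1548]
tool_rot: [-1.981, -2.438, 0.0]
wrist_force: [0.8, 0.4, -0.4]
opening: 0.0504
```

step_arm --commands '[[[30,-34,-10],[0,0,-0.108],50],[[30,-32,-15],[0,0,-0.108],50],[[0,0,0],[0,0,0],50],[[0,0,0],[0,0,0],50]]'

```text
clock: 1.5
tool_pos: [0.5182, 0.1459, 0.1294]
tool_rot: [-2.227, -2.213, 0.003]
wrist_force: [0.3, -0.8, 0.7]
opening: 0.0498
```

step_arm --commands '[[[2,0,-25],[0,0,0],50],[[0,0,-25],[0,0,0],50],[[0,0,-15],[0,0,0],50],[[0,0,-5],[0,0,0],50]]'

```text
clock: 1.9
tool_pos: [0.5182, 0.1479, 0.0589]
tool_rot: [-2.222, -2.217, 0.004]
wrist_force: [0.3, -0.3, -0.6]
opening: 0.05
```

Run:
```python
from h import *
b,d=optics.snapshot("scene"); s=cv2.resize(b[200:300,150:350],None,fx=3,fy=3,interpolation=cv2.INTER_CUBIC)
b2,d=optics.snapshot("top"); t=cv2.resize(b2[190:270,190:390],None,fx=3,fy=3,interpolation=cv2.INTER_CUBIC)
cv2.imwrite("pics/w2.png",np.vstack([s,t])); print(readout.observe()["tool_pos"])
```

```text
[0.5195748  0.14772183 0.06018164]
```

View pics/w2.png

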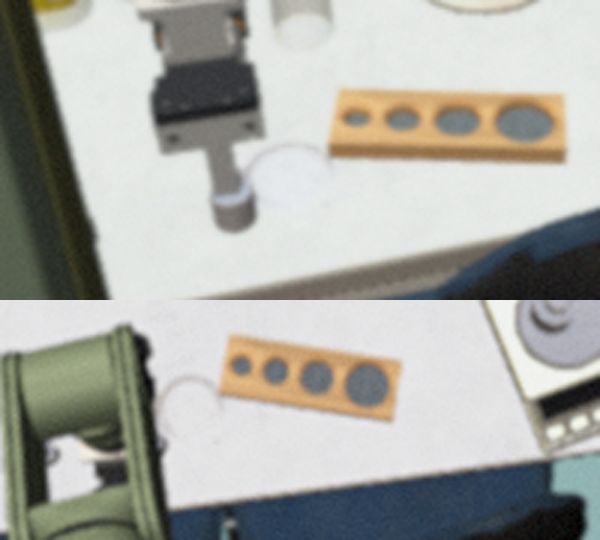

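The scene crop shows the near finger at about (228,190) over the weight_2 body at (234,212). That is aligned apart from about 3 mm toward -y. I'll lower and grip.

step_arm --commands '[[[1,-3,-10],[0,0,0],50],[[0,0,-10],[0,0,0],50],[[0,0,-4],[0,0,0],50],[[0,0,0],[0,0,0],50],[[0,0,0],[0,0,0],10],[[0,0,0],[0,0,0],10],[[0,0,0],[0,0,0],10],[[0,0,0],[0,0,0],10],[[0,0,0],[0,0,0],10],[[0,0,0],[0,0,0],10]]'

```text
clock: 3.0
tool_pos: [0.522, 0.1437, 0.0367]
tool_rot: [2.227, 2.216, 0.001]
wrist_force: [0.5, -0.3, 0.4]
opening: 0.0181
```

step_arm --commands '[[[0,0,10],[0,0,0],10],[[0,0,25],[0,0,0],10],[[8,-30,15],[0,0,0],10],[[9,-34,0],[0,0,0],10],[[9,-34,0],[0,0,0],10],[[9,-34,0],[0,0,0],10],[[9,-34,0],[0,0,0],10],[[8,-28,-10],[0,0,0],10],[[0,0,0],[0,0,0],10],[[0,0,0],[0,0,0],10]]'

```text
clock: 4.0
tool_pos: [0.5732, -0.0505, 0.0761]
tool_rot: [-2.228, -2.213, 0.001]
wrist_force: [0.1, 1.3, -2.8]
opening: 0.0178
```

Run:
```python
from h import *
b,d=optics.snapshot("scene"); s=cv2.resize(b[180:280,230:400],None,fx=4,fy=4,interpolation=cv2.INTER_CUBIC)
cv2.imwrite("pics/w2b.png",s); print(readout.observe()["tool_pos"], readout.observe()["opening"])
```

```text
[ 0.57319052 -0.04981355  0.07629705] 0.018050023879298095
```

View pics/w2b.png

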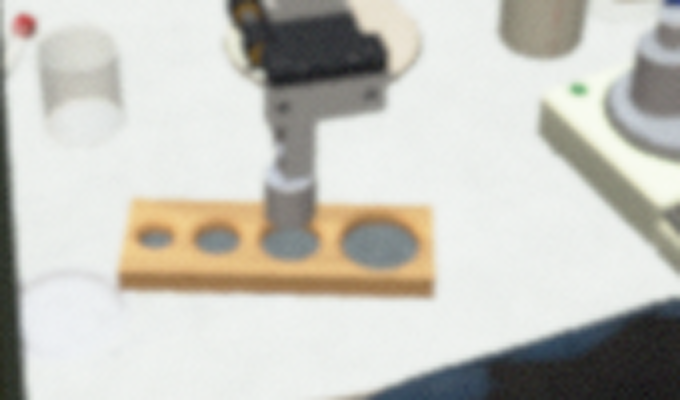

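weight_2 (290,200 in the crop) is held upright and lined up over well 2 (290,243). Lowering it.

step_arm --commands '[[[0,0,-10],[0,0,0],10],[[0,0,-8],[0,0,0],10],[[0,0,-5],[0,0,0],10],[[0,0,-3],[0,0,0],10],[[0,0,-3],[0,0,0],10],[[0,0,0],[0,0,0],10]]'

```text
clock: 4.65
tool_pos: [0.5735, -0.0502, 0.047]
tool_rot: [-2.226, -2.216, 0.001]
wrist_force: [0.2, -0.1, -1.4]
opening: 0.0182
```

step_arm --commands '[[[0,0,-1.5],[0,0,0],10],[[0,0,-1],[0,0,0],10],[[0,0,0],[0,0,0],10]]'

```text
clock: 4.95
tool_pos: [0.5738, -0.0504, 0.045]
tool_rot: [2.227, 2.216, 0.0]
wrist_force: [-0.7, -0.5, -2.4]
opening: 0.0179
```

step_arm --commands '[[[0,0,-1],[0,0,0],10],[[0,0,0],[0,0,0],10],[[0,0,0],[0,0,0],40],[[0,0,0],[0,0,0],40],[[0,0,0],[0,0,0],40],[[0,0,20],[0,0,0],40],[[0,0,30],[0,0,0],40]]'

```text
clock: 5.65
tool_pos: [0.5717, -0.0498, 0.092]
tool_rot: [-2.224, -2.212, 0.004]
wrist_force: [1.0, 0.1, -0.1]
opening: 0.0402
```

step_arm --commands '[[[-6,40,0],[0,0,0],40],[[-6,40,0],[0,0,0],40],[[-6,40,0],[0,0,0],40],[[-6,40,0],[0,0,0],40],[[-6,40,0],[0,0,0],40],[[-6,40,0],[0,0,0],40],[[-5,40,0],[0,0,0],40],[[-5,32,0],[0,0,0],40],[[0,0,0],[0,0,0],40],[[0,0,0],[0,0,0],40]]'

```text
clock: 6.65
tool_pos: [0.5275, 0.2621, 0.0937]
tool_rot: [2.225, 2.218, -0.001]
wrist_force: [-0.7, -0.3, -0.4]
opening: 0.04
```

Checking that weight_2 is seated and how the gripper lines up with weight_3.

Run:
```python
from fit import *
S={}
for n in("scene","top"):
    b,d=optics.snapshot(n); S[n]=b
    print(n,"w2",*fit(n,b,[.573,-.048],lambda X:weight(2,X[0],X[1],.008)),*dfit(n,d,[.573,-.048],2,.008,.014))
b=S["scene"]; cv2.imwrite("pics/w3.png",np.hstack([cv2.resize(b[x0:x0+100,y0:y0+100],None,fx=4,fy=4,interpolation=cv2.INTER_CUBIC) for x0,y0 in((200,125),(190,250))]))
```

```text
scene w2 [ 0.55320998 -0.04463025] 29.74963283720088 [ 0.573614  -0.0498669] 2.2467635422106746
top w2 [ 0.57621359 -0.04623568] 20.99007652022429 [ 0.57219715 -0.04508613] 4.7368492569690295
```

View pics/w3.png

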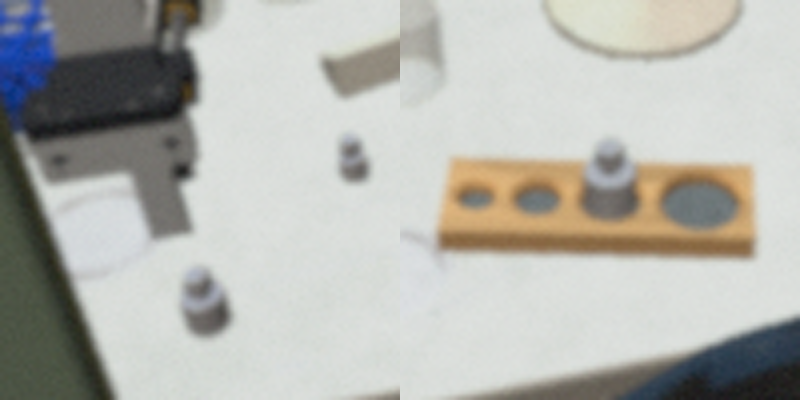

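weight_2 stands seated in well 2 (right panel, (610,190)). The scene-camera coordinates agree with the TCP to about 1 mm, so I'll use those. weight_3 (left panel, (203,305)) lies below the finger. Lowering and gripping.

step_arm --commands '[[[0,-1,-25],[0,0,0],40],[[0,0,-20],[0,0,0],40],[[0,0,-15],[0,0,0],40],[[0,0,-6],[0,0,0],40],[[0,0,0],[0,0,0],40],[[0,0,0],[0,0,0],6],[[0,0,0],[0,0,0],6],[[0,0,0],[0,0,0],6],[[0,0,0],[0,0,0],6],[[0,0,0],[0,0,0],6]]'

```text
clock: 7.75
tool_pos: [0.5284, 0.2609, 0.0288]
tool_rot: [2.226, 2.216, 0.002]
wrist_force: [-0.0, -0.0, 3.2]
opening: 0.0135
```

step_arm --commands '[[[0,0,10],[0,0,0],6],[[0,0,20],[0,0,0],6],[[7,-35,15],[0,0,0],6],[[8,-35,0],[0,0,0],6],[[8,-35,0],[0,0,0],6],[[8,-35,0],[0,0,0],6],[[8,-35,0],[0,0,0],6],[[8,-35,0],[0,0,0],6],[[7,-35,0],[0,0,0],6],[[5,-20,-5],[0,0,0],6]]'

```text
clock: 8.75
tool_pos: [0.5879, -0.0072, 0.0692]
tool_rot: [2.228, 2.212, 0.001]
wrist_force: [0.3, -0.0, -0.8]
opening: 0.0139
```

step_arm --commands '[[[0,0,-8],[0,0,0],6],[[0,0,0],[0,0,0],6],[[0,0,0],[0,0,0],6]]'

```text
clock: 9.05
tool_pos: [0.5858, -0.003, 0.0594]
tool_rot: [-2.224, -2.216, 0.001]
wrist_force: [-0.4, 0.7, -1.1]
opening: 0.0138
```

Run:
```python
from h import *
b,d=optics.snapshot("scene"); s=cv2.resize(b[180:280,230:400],None,fx=4,fy=4,interpolation=cv2.INTER_CUBIC)
cv2.imwrite("pics/w3b.png",s); print(readout.observe()["tool_pos"], readout.observe()["opening"])
```

```text
[ 0.58622059 -0.00293927  0.05975514] 0.013872480894506569
```

View pics/w3b.png

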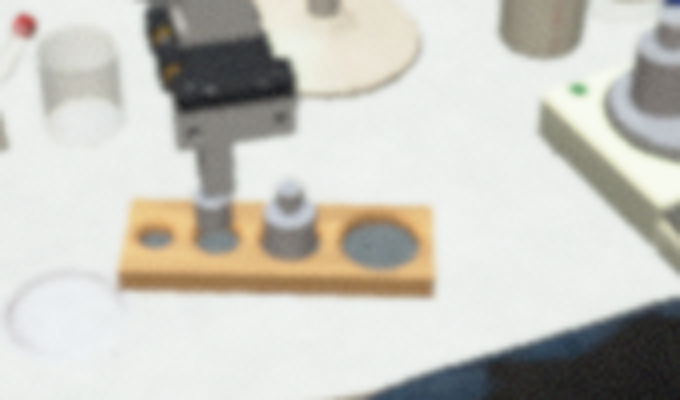

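weight_3 (214,215) is held over well 3 (217,240). TCP y (-.003) matches well 3, so I'm lowering it.

step_arm --commands '[[[1,0,-8],[0,0,0],6],[[0,0,-6],[0,0,0],6],[[0,0,-4],[0,0,0],6],[[0,0,-2],[0,0,0],6],[[0,0,-1],[0,0,0],6],[[0,0,0],[0,0,0],6],[[0,0,0],[0,0,0],6]]'

```text
clock: 9.8
tool_pos: [0.588, -0.0045, 0.0391]
tool_rot: [2.227, 2.216, 0.0]
wrist_force: [-0.3, -0.5, -0.4]
opening: 0.0134
```

step_arm --commands '[[[0,0,-1],[0,0,0],6],[[0,0,-1],[0,0,0],6],[[0,0,0],[0,0,0],6]]'

```text
clock: 10.1
tool_pos: [0.5877, -0.0044, 0.0369]
tool_rot: [-2.227, -2.216, 0.0]
wrist_force: [-0.2, 1.1, -1.0]
opening: 0.0136
```

step_arm --commands '[[[0,0,-1],[0,0,0],6],[[0,0,0],[0,0,0],6],[[0,0,0],[0,0,0],36],[[0,0,0],[0,0,0],36],[[0,0,0],[0,0,0],36],[[0,0,20],[0,0,0],36],[[0,0,25],[0,0,0],36]]'

```text
clock: 10.8
tool_pos: [0.5861, -0.0041, 0.0795]
tool_rot: [-2.225, -2.213, 0.004]
wrist_force: [1.3, -0.3, -0.7]
opening: 0.0364
```

step_arm --commands '[[[9,36,0],[0,0,0],36],[[9,36,0],[0,0,0],36],[[9,36,0],[0,0,0],36],[[9,36,0],[0,0,0],36],[[9,33,0],[0,0,0],36],[[0,0,-20],[0,0,0],36],[[0,0,-10],[0,0,0],36],[[0,0,0],[0,0,0],36],[[0,0,0],[0,0,0],36]]'

```text
clock: 11.7
tool_pos: [0.6323, 0.1718, 0.0504]
tool_rot: [-2.228, -2.214, 0.002]
wrist_force: [-0.0, 0.8, -0.5]
opening: 0.0359
```

Run:
```python
from fit import *
for n in("scene","top"):
    b,d=optics.snapshot(n)
    print(n,*[dfit(n,d,x,i,.008,.014) for i,x in((2,[.573,-.048]),(3,[.587,-.003]))])
    if n=="scene": cv2.imwrite("pics/w4.png",np.hstack([cv2.resize(b[x0:x0+100,y0:y0+100],None,fx=4,fy=4,interpolation=cv2.INTER_CUBIC) for x0,y0 in((180,160),(190,250))]))
print(readout.observe()["tool_pos"])
```

```text
scene (array([ 0.57302255, -0.04938338]), np.float64(2.110695016314621)) (array([ 0.58665477, -0.00380604]), np.float64(1.5527193754318955))
top (array([ 0.5724435 , -0.04491323]), np.float64(7.604166509673547)) (array([0.58571467, 0.00060483]), np.float64(8.885760592324194))
[0.63336013 0.17186535 0.05165994]
```

View pics/w4.png

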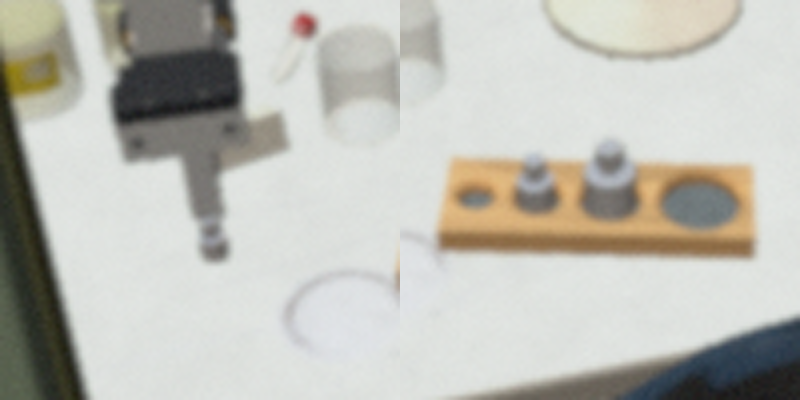

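weight_3 (right panel, 535,185) is seated in its well. weight_4 (left panel, 212,240) is directly under the finger. Lowering and gripping.

step_arm --commands '[[[0,1,-15],[0,0,0],36],[[0,0,-10],[0,0,0],36],[[0,0,-5],[0,0,0],36],[[0,0,0],[0,0,0],36],[[0,0,0],[0,0,0],36],[[0,0,0],[0,0,0],5],[[0,0,0],[0,0,0],5],[[0,0,0],[0,0,0],5],[[0,0,0],[0,0,0],5],[[0,0,0],[0,0,0],5]]'

```text
clock: 12.8
tool_pos: [0.6332, 0.1737, 0.0214]
tool_rot: [2.227, 2.216, 0.001]
wrist_force: [0.8, 0.1, 0.7]
opening: 0.0116
```

step_arm --commands '[[[0,0,10],[0,0,0],5],[[0,0,20],[0,0,0],5],[[-7,-28,5],[0,0,0],5],[[-8,-32,0],[0,0,0],5],[[-8,-32,0],[0,0,0],5],[[-8,-32,0],[0,0,0],5],[[-4,-15,0],[0,0,0],5],[[0,0,-5],[0,0,0],5],[[0,0,0],[0,0,0],5],[[0,0,0],[0,0,0],5]]'

```text
clock: 13.8
tool_pos: [0.5979, 0.036, 0.0507]
tool_rot: [-2.225, -2.217, -0.0]
wrist_force: [1.2, 0.9, 0.1]
opening: 0.012
```

Run:
```python
from h import *
b,d=optics.snapshot("scene"); s=cv2.resize(b[190:270,230:340],None,fx=5,fy=5,interpolation=cv2.INTER_CUBIC)
cv2.imwrite("pics/w4b.png",s); print(readout.observe()["tool_pos"], readout.observe()["opening"])
```

```text
[0.59799887 0.03606166 0.05079866] 0.011691738319815317
```

View pics/w4b.png

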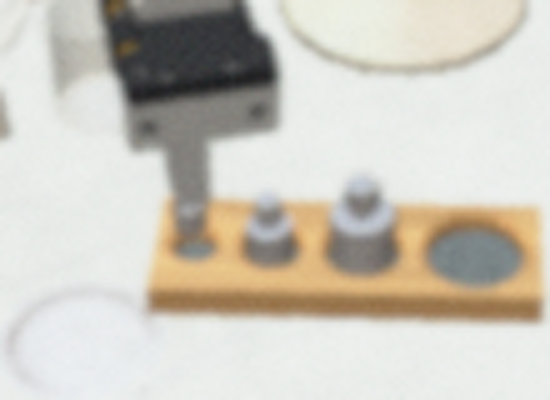

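weight_4 (189,218) is over well 4 (196,247), about 2 mm too far left (+y). I'll correct that and lower.

step_arm --commands '[[[0,-1.5,-5],[0,0,0],5],[[0,0,-5],[0,0,0],5],[[0,0,-4],[0,0,0],5],[[0,0,-3],[0,0,0],5],[[0,0,-2],[0,0,0],5],[[0,0,-1],[0,0,0],5],[[0,0,0],[0,0,0],5],[[0,0,0],[0,0,0],5]]'

```text
clock: 14.65
tool_pos: [0.598, 0.0331, 0.0311]
tool_rot: [2.227, 2.216, 0.0]
wrist_force: [0.6, -0.3, -1.0]
opening: 0.0117
```

step_arm --commands '[[[0,0,-1],[0,0,0],5],[[0,0,-1],[0,0,0],5],[[0,0,0],[0,0,0],5],[[0,0,0],[0,0,0],5]]'

```text
clock: 15.05
tool_pos: [0.5981, 0.0331, 0.0293]
tool_rot: [2.227, 2.216, 0.001]
wrist_force: [-0.2, -1.0, 2.0]
opening: 0.0114
```

step_arm --commands '[[[0,0,0],[0,0,0],32],[[0,0,0],[0,0,0],32],[[0,0,0],[0,0,0],32],[[0,0,20],[0,0,0],32],[[0,0,40],[0,0,0],32],[[0,0,40],[0,0,0],50],[[0,0,40],[0,0,0],50]]'

```text
clock: 15.75
tool_pos: [0.5973, 0.0332, 0.17]
tool_rot: [-2.227, -2.215, 0.001]
wrist_force: [1.3, 1.2, 0.6]
opening: 0.0446
```

step_arm --commands '[[[0,-40,0],[0,0,0],50],[[0,-40,0],[0,0,0],50],[[0,-40,0],[0,0,0],50],[[0,-40,0],[0,0,0],50],[[0,-40,0],[0,0,0],50],[[0,-40,0],[0,0,0],50],[[0,-40,0],[0,0,0],50],[[2,-40,0],[0,0,0],50],[[1,-32,0],[0,0,0],50],[[0,0,-10],[0,0,0],50]]'

```text
clock: 16.75
tool_pos: [0.6012, -0.3243, 0.1602]
tool_rot: [2.229, 2.207, -0.001]
wrist_force: [0.4, 0.4, -0.1]
opening: 0.0502
```

step_arm --commands '[[[0,0,-15],[0,0,0],50],[[0,0,0],[0,0,0],50],[[0,0,0],[0,0,0],50]]'

```text
clock: 17.05
tool_pos: [0.6002, -0.3167, 0.1424]
tool_rot: [-2.223, -2.216, 0.001]
wrist_force: [-0.3, 0.1, 0.1]
opening: 0.0499
```

Run:
```python
from fit import *
for n in("scene","top"):
    b,d=optics.snapshot(n)
    if n=="scene": print(n,*[dfit(n,d,x,i,.008,.014)[0] for i,x in((2,[.573,-.048]),(3,[.587,-.003]),(4,[.598,.0345]))])
    if n=="scene": cv2.imwrite("pics/w1.png",np.hstack([cv2.resize(b[x0:x0+100,y0:y0+100],None,fx=4,fy=4,interpolation=cv2.INTER_CUBIC) for x0,y0 in((145,350),(190,250))]))
print(readout.observe()["tool_pos"])
```

```text
scene [ 0.57305325 -0.04943698] [ 0.58659521 -0.00330371] [0.59615234 0.03533594]
[ 0.60116976 -0.31759519  0.14414308]
```

View pics/w1.png

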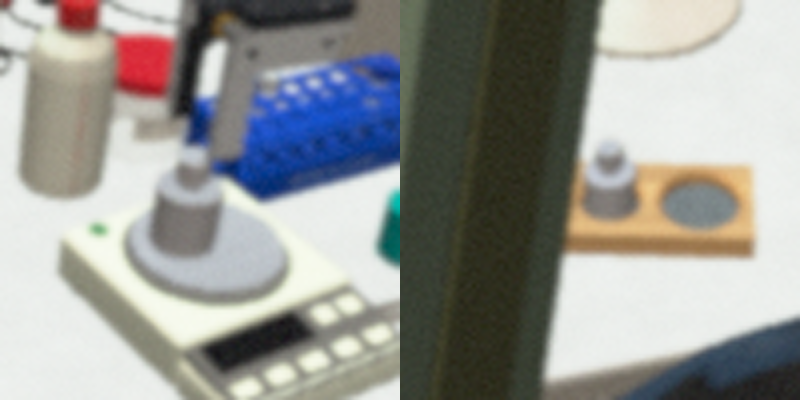

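The right panel shows w2 in place, with the arm hiding 3 and 4. The left panel shows the knob of weight_1 at (195,160) with the near finger right of it, as expected because the jaws open along x. A numeric check before going down:

Run:
```python
from fit import *
print(atz("scene",398.7,183,.127),proj("scene",np.array([[.576,-.318,.144],[.601,-.319,.128],[.626,-.318,.144]]))-[350,145])
```

```text
[ 0.60360068 -0.31951724  0.127     ] [[53.84883371 38.43634338]
 [49.00751649 38.24905102]
 [45.43888165 28.19127001]]
```

step_arm --commands '[[[1,0,-15],[0,0,0],50],[[0,0,-12],[0,0,0],50],[[0,0,-6],[0,0,0],50],[[0,0,-3],[0,0,0],50],[[0,0,0],[0,0,0],50],[[0,0,0],[0,0,0],14],[[0,0,0],[0,0,0],14],[[0,0,0],[0,0,0],14],[[0,0,0],[0,0,0],14],[[0,0,0],[0,0,0],14]]' --squeeze 40

```text
clock: 18.15
tool_pos: [0.6019, -0.3191, 0.1085]
tool_rot: [2.227, 2.215, -0.0]
wrist_force: [-0.6, -0.8, 2.0]
opening: 0.0228
```

step_arm --commands '[[[0,0,8],[0,0,0],14],[[0,0,12],[0,0,0],14],[[-4,20,5],[0,0,0],14],[[-6,28,0],[0,0,0],14],[[-6,28,0],[0,0,0],14],[[-6,28,0],[0,0,0],14],[[-6,28,0],[0,0,0],14],[[-6,28,0],[0,0,0],14],[[-6,28,0],[0,0,0],14],[[-5,26.5,0],[0,0,0],14]]'

```text
clock: 19.15
tool_pos: [0.5562, -0.103, 0.1333]
tool_rot: [-2.227, -2.216, -0.0]
wrist_force: [0.8, -0.1, -5.5]
opening: 0.0229
```

step_arm --commands '[[[0,0,-15],[0,0,0],14],[[0,0,-20],[0,0,0],14],[[0,0,-10],[0,0,0],14],[[0,0,0],[0,0,0],14],[[0,0,0],[0,0,0],14]]'

```text
clock: 19.65
tool_pos: [0.5569, -0.1049, 0.088]
tool_rot: [-2.228, -2.215, 0.0]
wrist_force: [0.3, -0.4, -5.2]
opening: 0.0228
```

Run:
```python
from h import *
b,d=optics.snapshot("scene"); s=cv2.resize(b[170:270,230:380],None,fx=5,fy=5,interpolation=cv2.INTER_CUBIC)
cv2.imwrite("pics/w1b.png",s); print(readout.observe()["tool_pos"], readout.observe()["opening"])
```

```text
[ 0.55751321 -0.10506222  0.08861626] 0.022995335936302017
```

View pics/w1b.png

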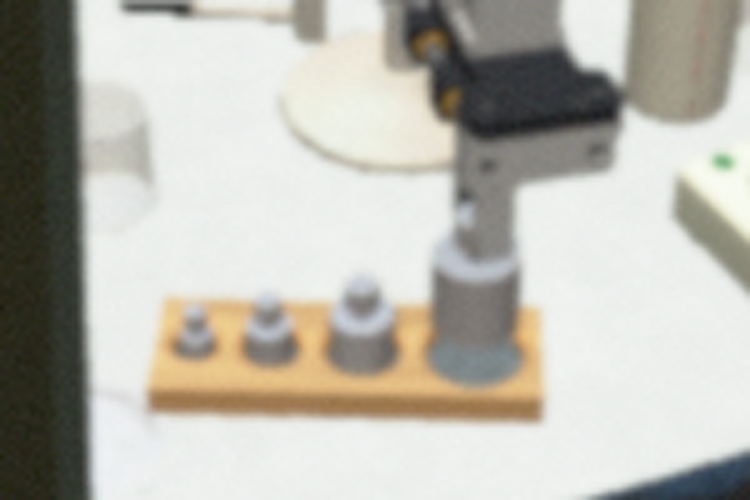

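weights 4, 3 and 2 are all seated (195,335; 270,330; 362,325). weight_1 (476,300) is centred over well 1 (476,350). Lowering it.

step_arm --commands '[[[0,0.5,-8],[0,0,0],14],[[0,0,-8],[0,0,0],14],[[0,0,-5],[0,0,0],14],[[0,0,-3],[0,0,0],14],[[0,0,-2],[0,0,0],14],[[0,0,-1],[0,0,0],14],[[0,0,0],[0,0,0],14],[[0,0,0],[0,0,0],14]]'

```text
clock: 20.5
tool_pos: [0.557, -0.1039, 0.0612]
tool_rot: [2.227, 2.216, 0.0]
wrist_force: [-0.2, 0.2, -5.3]
opening: 0.0228
```

step_arm --commands '[[[0,0,-1],[0,0,0],14],[[0,0,-1],[0,0,0],14],[[0,0,0],[0,0,0],14],[[0,0,0],[0,0,0],14]]'

```text
clock: 20.9
tool_pos: [0.5568, -0.1038, 0.0589]
tool_rot: [-2.227, -2.216, 0.0]
wrist_force: [-0.3, 0.5, -4.8]
opening: 0.0229
```

step_arm --commands '[[[0,0,-0.5],[0,0,0],14],[[0,0,-0.5],[0,0,0],14],[[0,0,0],[0,0,0],14],[[0,0,0],[0,0,0],14]]'

```text
clock: 21.3
tool_pos: [0.557, -0.1038, 0.0585]
tool_rot: [2.227, 2.216, 0.0]
wrist_force: [-1.5, 1.2, 0.0]
opening: 0.023
```

The load is off the wrist, so weight_1 is seated. Releasing and withdrawing.

step_arm --commands '[[[0,0,0],[0,0,0],44],[[0,0,0],[0,0,0],44],[[0,0,0],[0,0,0],44],[[0,0,20],[0,0,0],44],[[0,0,40],[0,0,0],44],[[0,0,40],[0,0,0],44],[[-10,-40,20],[0,0,0],44],[[-10,-40,20],[0,0,0],44],[[-10,-40,0],[0,0,0],44],[[-10,-40,0],[0,0,0],44]]'

```text
clock: 22.3
tool_pos: [0.5173, -0.2659, 0.1998]
tool_rot: [2.224, 2.214, 0.001]
wrist_force: [0.1, -0.0, -0.4]
opening: 0.044
```

step_arm --commands '[[[-10,-30,0],[0,0,0],44],[[-10,-30,0],[0,0,0],44],[[0,0,0],[0,0,0],44],[[0,0,0],[0,0,0],44],[[0,0,0],[0,0,0],44]]'

```text
clock: 22.8
tool_pos: [0.4971, -0.3231, 0.198]
tool_rot: [-2.226, -2.217, -0.001]
wrist_force: [0.5, -0.5, 0.2]
opening: 0.0439
```

Run:
```python
from fit import *
b,d=optics.snapshot("scene")
for i,x,w in((1,[.557,-.104],(.5569,-.1044)),(2,[.573,-.049],(.5735,-.0488)),(3,[.587,-.003],(.5871,-.0033)),(4,[.597,.035],(.5984,.0345))):
    X=dfit("scene",d,x,i,.008,.014)[0]; P=cloud("scene",d); q=P[np.hypot(P[...,0]-X[0],P[...,1]-X[1])<D[i][2]/2e3]
    print(i,X.round(4),"err mm",((X-w)*1e3).round(1),"top z",np.percentile(q[:,2],95).round(4),"exp",.008+D[i][4]/1e3)
cv2.imwrite("pics/end.png",cv2.resize(b[150:270,220:380],None,fx=4,fy=4,interpolation=cv2.INTER_CUBIC)); s=readout.observe(); print(s["tool_pos"],s["clock"])
```

```text
1 [ 0.5561 -0.1036] err mm [-0.8  0.8] top z 0.078 exp 0.07800000000000001
2 [ 0.5787 -0.0338] err mm [ 5.2 15. ] top z 0.0495 exp 0.061Traceback (most recent call last):
  File "<stdin>", line 5, in <module>
    return _quantile_unchecked(
        a, q, axis, out, overwrite_input, method, keepdims, weights)
    return _ureduce(a,
                    func=_quantile_ureduce_func,
    ...<5 lines>...
                    overwrite_input=overwrite_input,
                    method=method)
    r = func(a, **kwargs)
    result = _quantile(arr,
                       quantiles=q,
    ...<2 lines>...
                       out=out,
                       weights=wgt)
    slices_having_nans = np.isnan(arr[-1, ...])
                                  ~~~^^^^^^^^^
IndexError: index -1 is out of bounds for axis 0 with size 0
```

The arm now hides wells 2–4 from the scene camera. I'll move it high to the left, where the view was clear before.

step_arm --commands '[[[0,0,30],[0,0,0],44],[[0,45,20],[0,0,0],44],[[0,45,0],[0,0,0],44],[[0,45,0],[0,0,0],44],[[0,45,0],[0,0,0],44],[[0,45,0],[0,0,0],44],[[0,45,0],[0,0,0],44],[[0,45,0],[0,0,0],44],[[0,45,0],[0,0,0],44],[[0,45,0],[0,0,0],44]]'

```text
clock: 23.85
tool_pos: [0.4961, 0.0842, 0.2483]
tool_rot: [2.224, 2.218, 0.001]
wrist_force: [0.3, -0.9, -0.5]
opening: 0.0444
```

step_arm --commands '[[[0,45,0],[0,0,0],44],[[0,45,0],[0,0,0],44],[[0,45,0],[0,0,0],44],[[0,45,0],[0,0,0],44],[[0,20,0],[0,0,0],44],[[0,0,0],[0,0,0],44],[[0,0,0],[0,0,0],44],[[0,0,0],[0,0,0],44]]'

```text
clock: 24.65
tool_pos: [0.4965, 0.2805, 0.248]
tool_rot: [2.227, 2.215, -0.001]
wrist_force: [-0.1, 0.3, -0.5]
opening: 0.0442
```

Run:
```python
from fit import *
b,d=optics.snapshot("scene")
cv2.imwrite("pics/end.png",cv2.resize(b[150:270,220:380],None,fx=4,fy=4,interpolation=cv2.INTER_CUBIC)); s=readout.observe(); print(s["tool_pos"],s["clock"])
P=cloud("scene",d)
for i,x,w in((1,[.557,-.104],(.5569,-.1044)),(2,[.573,-.049],(.5735,-.0488)),(3,[.587,-.003],(.5871,-.0033)),(4,[.597,.035],(.5984,.0345))):
    X=dfit("scene",d,x,i,.008,.014)[0]; q=P[np.hypot(P[...,0]-X[0],P[...,1]-X[1])<D[i][2]/2e3]
    print(i,X.round(4),"err mm",((X-w)*1e3).round(1),"top z",q[:,2].max().round(4) if len(q) else None,"exp",.008+D[i][4]/1e3)
```

```text
[0.4967234  0.28023128 0.24798802] 24.7
1 [ 0.5555 -0.1038] err mm [-1.4  0.6] top z 0.0794 exp 0.07800000000000001
2 [ 0.5731 -0.0494] err mm [-0.4 -0.6] top z 0.0632 exp 0.061
3 [ 0.5868 -0.0038] err mm [-0.3 -0.5] top z 0.0495 exp 0.049
4 [0.5984 0.0322] err mm [-0.  -2.3] top z 0.0408 exp 0.04
```

View pics/end.png

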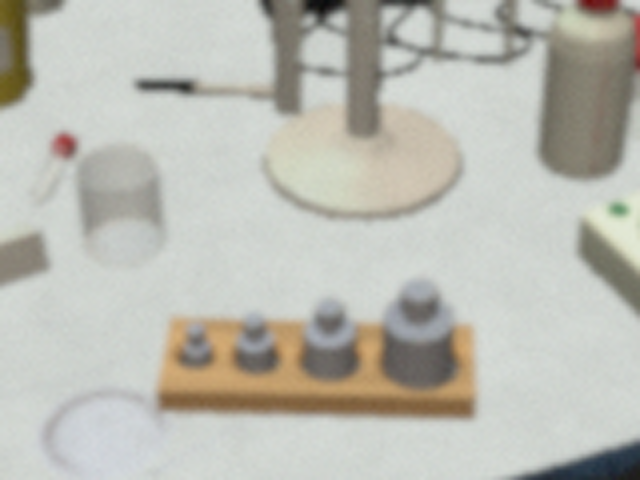

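All four weights stand upright in size order (196,345; 255,342; 330,340; 419,335). Axis errors are at most 2.3 mm and the top heights are as expected. The beaker is untouched. Handing in.

```bash
python3 -c "
from rig import workorder; print(workorder.finish_job())"
```

```text
the job is handed in; nothing more can be done
None
```

All four weights are back in the wooden block, each upright in the well of its own size, and the job is handed in at about 25 s of the 88 s allowed. I gripped each weight by the knob, set it down slowly, released it, and moved the arm clear.

- **Position:** in the last scene-camera fit, the axes were 1.5, 0.7, 0.6 and 2.3 mm from the well centres for weights 1 to 4. The limit is 8 mm.
- **Height:** the knob tops measured 0 to 2 mm above the values expected for fully seated weights, within the 4 mm limit.
- **Tilt:** I judged this by eye only. All four look upright in the last picture.
- **Bystanders:** the beaker was not touched and looks unmoved. The last picture did not include the forceps or the turquoise look-alike, but the arm did not go near them at their height.
- **Checks that disagreed or failed:**
  - The top camera read positions about 4 mm further toward +y than the scene camera. I went with the scene camera because it matched the arm's own position.
  - A first final check failed because the arm blocked the view. I moved the arm away and repeated it.

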